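# Dispense one sample disc and nudge it into the holding square

## Robot

A 6-joint arm with a two-finger parallel gripper is mounted at the origin on a cart in front of the work surface, level with it; the furniture and walls round the work are solid. World frame = base frame: x ahead of the robot, y to its left, z up, the work surface at z = 0. Lengths are in mm, angles in degrees, forces in N, time in s.
With the tool pointing down it reaches from about 275 to 825 mm from the base axis. Payload 4.9 kg.
Tool frame: the origin (TCP) lies midway between the tips of the shut fingers; the grasp point (between the pads) lies 19 mm behind it; z points along the fingers, x is the direction in which the jaws open and shut, and the axes are right-handed (so a half turn about z gives the same grasp; the last joint's range is limited). The gripper opens to 85 mm and grips with 20 to 120 N. Pads are 22 mm wide; open, the fingers measure 114 mm over their backs; the gripper's body (76 mm by 85 mm) begins 54 mm behind the grasp point. The pads swing forward as they close: fully open they stand 13 mm farther back than shut.
Start: joints at [56.941, 18.69, -11.035, 60.275, 0, 82.311], TCP at [235.656, 496.976, 231.281] pointing down, gripper open.
Joint ranges: [-152.03, 152.03], [-55.5, 102.48], [-74.3, 77.21], [-110.64, 120.58], [-84.22, 78.4], [-180, 180]. Speed limits (degrees/s): [147.25, 147.25, 180, 180, 180, 180].

## Interface

Orientations are given as a 3x3 rotation matrix whose columns are the frame's x, y, z axes.
In Python, from station import bot, imaging gives the robot as it stands.
- The arm moves only by the shell command python3 -m pendant 'ROWS' [OPENING] [FORCE]. ROWS is a JSON object of lists of equal length, an entry for each row: "linear": the shift along the world's x, y, z as a fraction of full scale, a list of three; "turn": the turn about the world's z as a fraction of full scale. A call has 1 to 10 rows; each row shifts and turns the commanded pose from where the row before left it; what a row does not reach is not made up. Full scale, the value 1, is 0.025 m for a shift and 6 degrees for a turn. A row lasts 1/12 s, in which the tool goes at most 41.7 mm and 7.16 degrees, less where a joint would pass 70% of its speed; a pose out of reach is approached as far as the arm can. A call with a number of a shift or a turn outside -1 to 1 is refused whole. A call with a gripper value outside its range is refused whole. OPENING is the opening, from -1 (shut) to 1 (fully open), set as the call begins (- or left out, the last holds). The fingers move at their own pace and stop on an object; FORCE is the grip in N (left out, the last holds). Time passes only in rows, so rows that do not move let the fingers close. It gives the time, the measured TCP pose, the force and the opening at its end, in the units of the state.
- bot.read_state(): the state, without advancing time (a new reading comes with each control period).
- imaging.get_image(name): name is "scene" or "top"; returns a dict with "frame" (400x640x3 uint8, red, green, blue), "vertical_fov" (degrees; the focal length in pixels is half the picture's height over the tangent of half this angle, whatever the lens; pixels are square), "cx", "cy" (the principal point, pixels), "dist" ([k1, k2, p1, p2, k3] as OpenCV has them; the pictures are not rectified), "world_to_cam" (4x4, takes a point from world to camera coordinates). Camera axes: x right, y down, z forward; pixel columns grow to the right and rows downward; lengths in mm; the calibration is good to about 2 mm. A picture is of the moment at which its call begins. There is no depth.
- bot.finish_job(): hands the job in, once; it reports no verdict.
The state is a dict: "clock": time; "joint_pos": joint angles; "dq": joint speeds; "effort": joint torques, N m; "position": TCP position; "tool_rot": TCP orientation; "wrist_force": force on the tool from outside, world axes, zero at the start; "moment": the same for the moment, N m; "grip_width": finger opening in mm.
Only numpy, scipy, OpenCV 4.12 (cv2) and the standard library are available. Lean on these libraries where they do the work, as an engineer would, in place of code of your own. Each camera call takes 0.05 s, during which the arm holds its last target. There are 200 camera calls.

## Task

Press the plunger of the disc dispenser all the way down just once and let it spring back up, so that a single sample disc comes out onto the worktop. Then push that disc aside with the fingertips, lightly, sliding it flat along the worktop until it lies wholly inside the square outlined in tape, and leave it there. Do not pinch or lift the disc, bring out a second one, or disturb the petri dish, vial and weight standing by.

Things in the scene. Friction and masses are not known exactly. Their poses are not given: they have to be found in the camera images.
- dispenser: Disc dispenser fixed to the worktop. Origin: worktop level, under the centre of its magazine; x points from outlet back to plunger, y left, z up. Magazine: square tower, aluminium sides, clear front, 46 mm square, 41 mm high, holding three stacked discs, the lowest on the worktop. Behind it a white housing (x 21 to 110 mm, 52 mm wide, feet 80 mm; 34 mm high) with the plunger on top at x = 60 mm.
- plunger (a joint): Plunger travel in m: 0 = up, 0.022 = fully down at a firm stop (over 0.019 counts). Springs back up by itself. Needs 3 N to start, 6 to 8 N near the bottom. It drives a flat pusher, 8 mm high, out of the slot by four times its travel; when released the pusher goes back in and the next disc drops down.
- plunger_top (a point): Centre of the top face of the plunger's round black head (34 mm across, 9 mm thick); 88 mm above the worktop when up, 66 mm when down. It moves straight down.
- outlet (a point): Foot of the dispenser's front face (the side roughly towards the robot), at worktop height, in the middle of the slot; 21 mm in front of the dispenser's origin.
- disc_1: The lowest disc in the magazine, the one that comes out: plain aluminium disc, 34 mm across, 9 mm thick, about 22 g, lying flat. Origin: centre of its underside; z is its axis. A full stroke pushes it straight out along the dispenser's -x until its centre lies about 85 mm in front of the dispenser's origin (a quick press throws it farther).
- disc_2: The next disc above it, alike; it must stay in the magazine, where it drops to the worktop once the plunger is back up.
- holding_square: Flat square outline of white tape on the worktop, to the left or right of the dispenser's outlet: 80 mm inside, 96 mm outside, no height to speak of (things slide over it freely). Origin: its centre; x and y along its sides.
- petri: Bystander: clear petri dish with lid, 62 mm across, 14 mm high, loose, on the other side of the outlet from the square. Origin: centre of its underside.
- vial: Bystander: small glass vial with blue cap, 15 mm across, 45 mm high, loose, standing left of the dispenser. Origin: centre of its underside.
- weight: Bystander: brass-coloured knobbed calibration weight, 18 mm across, 31 mm high, loose, standing right of the dispenser. Origin: centre of its underside.

How it is judged:
By the outcome, as a careful person would: the job done as asked, in the order asked, and still so for the second after the job is handed in, with the robot touching nothing.
It also fails if it takes over 54 s, if anything falls off the work surface, if the arm or the gripper's body presses on something with over 40 N, if the wrist force passes 120 N, or if a joint passes its speed limit or range.

## Working session

There is one attempt and no reset: what is moved stays moved. The work goes in short steps, Python scripts to look and compute and a shell command to move; the robot and the scene stay as the last step left them, time stands still between calls to the robot, and variables do not carry over. Pictures are saved under pics/ and viewed, about 8 in all and at most 12, crops included, and the job is handed in when it is done.

```bash
mkdir -p pics; cat > h.py <<'E'
import numpy as np, cv2
from station import bot, imaging
def snap(n,tag):
    im=imaging.get_image(n); cv2.imwrite(f'pics/{tag}.png',im['frame'][:,:,::-1]); np.save(f'pics/{tag}.npy',im,allow_pickle=True); return im
def load(tag): return np.load(f'pics/{tag}.npy',allow_pickle=True).item()
def K(im):
    f=im['frame'].shape[0]/2/np.tan(np.radians(im['vertical_fov'])/2)
    return np.array([[f,0,im['cx']],[0,f,im['cy']],[0,0,1.]])
def ray(im,p):
    u=cv2.undistortPoints(np.array(p,float).reshape(-1,1,2),K(im),np.array(im['dist'],float)).reshape(-1,2)
    T=np.array(im['world_to_cam']);R=T[:3,:3];c=-R.T@T[:3,3]
    return c,np.c_[u,np.ones(len(u))]@R
def plane(im,p,z):
    c,d=ray(im,p); return c+d*((z-c[2])/d[:,2])[:,None]
def tri(a,pa,b,pb):
    c1,d1=ray(a,[pa]);c2,d2=ray(b,[pb]);d1=d1[0];d2=d2[0]
    s=np.linalg.lstsq(np.c_[d1,-d2],c2-c1,rcond=None)[0]
    A=c1+s[0]*d1;B=c2+s[1]*d2; return (A+B)/2,np.linalg.norm(A-B)
def proj(im,P):
    T=np.array(im['world_to_cam']);return cv2.projectPoints(np.array(P,float).reshape(-1,3),cv2.Rodrigues(T[:3,:3])[0],T[:3,3],K(im),np.array(im['dist'],float))[0].reshape(-1,2)
E
python3 - <<'E'
from h import *
s=bot.read_state();print(s)
for n in('scene','top'):
    im=snap(n,n+'0');print(n,im['vertical_fov'],im['cx'],im['cy'],im['dist'],im['world_to_cam'])
E
```

```text
{'clock': 0.0, 'joint_pos': array([ 5.69417053e+01,  1.87327401e+01, -1.10911866e+01,  6.02754230e+01,
        4.17760809e-04,  8.23089189e+01]), 'dq': array([ 0.01415092,  0.0185171 , -0.07559535,  0.06741712, -0.03061584,
       -0.07321422]), 'effort': array([-6.82382251e-04, -4.43402803e+01,  2.62437379e+01,  1.54912274e-02,
       -2.12633017e-04, -1.47109768e-05]), 'position': array([235.3155322 , 496.47639795, 230.50193888]), 'tool_rot': array([[ 4.28417336e-01,  9.03580478e-01, -9.51982017e-04],
       [ 9.03579347e-01, -4.28418326e-01, -1.44929713e-03],
       [-1.71740314e-03, -2.39287274e-04, -9.99998497e-01]]), 'wrist_force': array([ 0.57375334, -0.45704709, -0.05379324]), 'moment': array([0.00142144, 0.03441543, 0.0325489 ]), 'grip_width': 85.2208700266182}
scene 50.15327588879154 322.23152518749237 205.81094771864622 [-0.04402487  0.          0.          0.          0.        ] [[-5.71428037e-01 -8.20512981e-01  1.51144431e-02  3.32001700e+02]
 [-3.71353557e-01  2.42109145e-01 -8.96370290e-01  2.72424540e+02]
 [ 7.31824114e-01 -5.17823918e-01 -4.43048368e-01  4.89013933e+02]
 [ 0.00000000e+00  0.00000000e+00  0.00000000e+00  1.00000000e+00]]
top 46.28160009117303 312.23463193783243 207.4726563109949 [-0.12006704  0.          0.          0.          0.        ] [[-5.11743379e-03 -9.99957116e-01  7.71870547e-03  1.44422144e+01]
 [-9.88710874e-01  3.90368296e-03 -1.49785075e-01  5.55352643e+02]
 [ 1.49748520e-01 -8.39808324e-03 -9.88688451e-01  1.19273818e+03]
 [ 0.00000000e+00  0.00000000e+00  0.00000000e+00  1.00000000e+00]]
```

View pics/scene0.png

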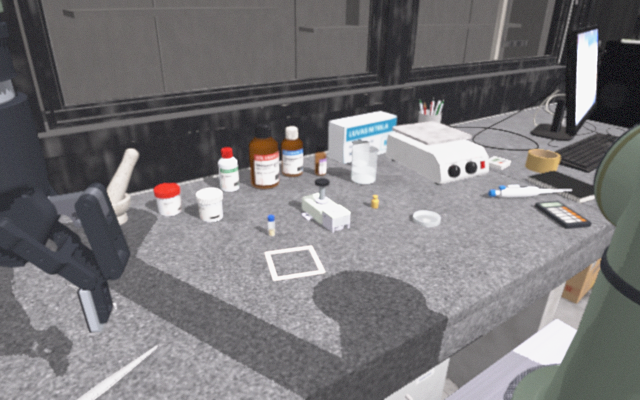

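View pics/top0.png

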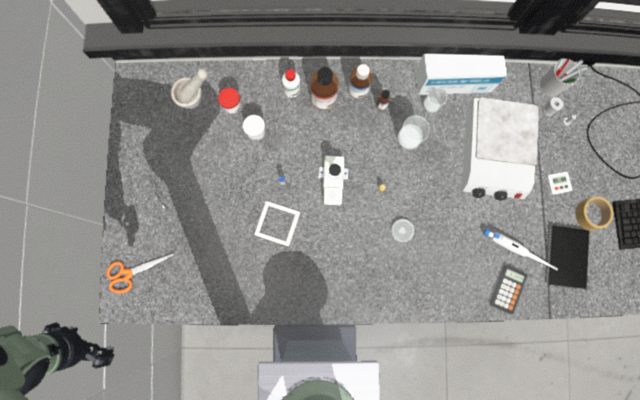

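The scene view shows the dispenser at about (327,210), with its plunger at (322,184). The square is at (295,262), the vial at (271,226), the weight at (375,201) and the petri dish at (426,218). In the top view the plunger is at (335,170), the square at (278,223), the vial at (282,180), the weight at (382,187) and the petri dish at (402,230).

```bash
python3 - <<'E'
from h import *
t=load('top0')['frame'];s=load('scene0')['frame']
a=cv2.resize(t[150:245,255:415],None,fx=5,fy=5,interpolation=cv2.INTER_CUBIC)
cv2.imwrite('pics/ct.png',a[:,:,::-1])
b=cv2.resize(s[172:282,260:390],None,fx=5,fy=5,interpolation=cv2.INTER_CUBIC)
cv2.imwrite('pics/cs.png',b[:,:,::-1])
T=load('top0')
# square: white mask
g=(t.min(2)>195).astype(np.uint8)
n,l,st,c=cv2.connectedComponentsWithStats(g)
for i in range(1,n):
    if 240<c[i][0]<420 and 140<c[i][1]<260 and st[i][4]>8: print(i,st[i],c[i])
E
```

```text
84 [324 156  24  50 808] [333.66336634 181.76732673]
85 [318 167   5  11  32] [319.96875 172.     ]
87 [255 201  45  45 534] [277.11423221 223.24157303]
89 [392 219  22  23 260] [402.41538462 230.66153846]
```

View pics/ct.png

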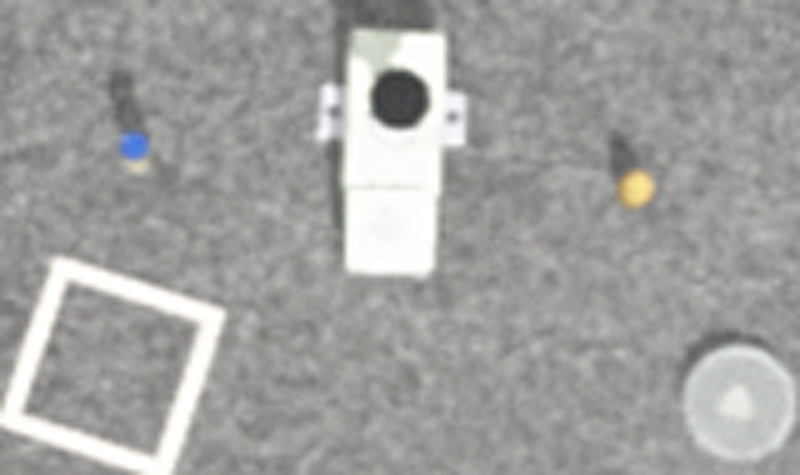

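View pics/cs.png

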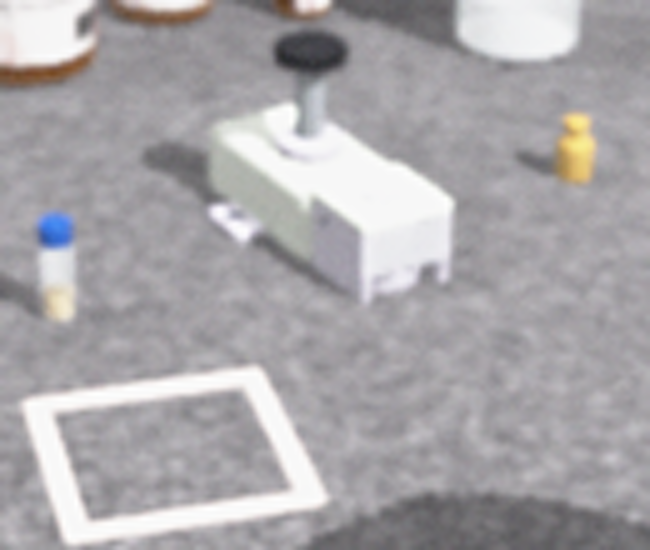

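```bash
python3 - <<'E'
from h import *
np.set_printoptions(precision=1,suppress=True)
T=load('top0');S=load('scene0')
ct=lambda p:(255+(p[0]+.5)/5-.5,150+(p[1]+.5)/5-.5)
cs=lambda p:(260+(p[0]+.5)/5-.5,172+(p[1]+.5)/5-.5)
def dark(im,u,v,r):
    f=im['frame'].max(2).astype(int);y,x=np.mgrid[:400,:640];m=(f<75)&((x-u)**2+(y-v)**2<r*r);return x[m].mean(),y[m].mean(),m.sum()
print(dark(T,334.6,169.4,8),dark(S,322,182,9))
pt=dark(T,334.6,169.4,8)[:2]
print('plunger tri',tri(T,pt,S,cs((312,48))),'top@88',plane(T,[pt],88),plane(S,[cs((312,48))],88))
print('mag top front L/R @41 top',plane(T,[ct((345,273)),ct((434,273)),ct((345,187)),ct((440,187))],41),'house back@34',plane(T,[ct((350,30)),ct((446,32))],34))
print('mag tri',tri(T,ct((345,273)),S,cs((362,231))),tri(T,ct((434,273)),S,cs((453,203))))
print('mag front feet scene@0',plane(S,[cs((364,300)),cs((447,280))],0))
def sq(im,u,v,thr,R):
    g=(im['frame'].min(2)>thr).astype(np.uint8);n,l,st,c=cv2.connectedComponentsWithStats(g)
    i=min([i for i in range(1,n) if st[i][4]>200],key=lambda i:np.hypot(*(c[i]-(u,v))))
    cn=cv2.findContours((l==i).astype(np.uint8),cv2.RETR_EXTERNAL,2)[0][0]
    P=plane(im,cn.reshape(-1,2),0)[:,:2].astype(np.float32)
    r=cv2.minAreaRect(P);return r,cv2.boxPoints(r)
for im,a in((T,(277,223)),(S,(295,262))):print('sq',*sq(im,*a,190,0))
def col(im,f):
    m=f(im['frame'].astype(int));return m
# vial cap and weight
for nm,h,u1,u2 in(('vial cap',45,ct((134,146)),cs((56,228))),('weight knob',31,ct((636,188)),cs((576,122)))):
    print(nm,tri(T,u1,S,u2))
print('petri@14',plane(T,[ct((740,403))],14))
E
```

```text
(np.float64(334.28985507246375), np.float64(169.231884057971), np.int64(69)) (np.float64(321.3272727272727), np.float64(182.63636363636363), np.int64(55))
plunger tri (array([648.7, -45.1,  84. ]), np.float64(0.19300686391694075)) top@88 [[647.7 -45.   88. ]] [[641.1 -39.6  88. ]]
mag top front L/R @41 top [[564.2 -18.2  41. ]
 [564.  -65.3  41. ]
 [610.5 -18.6  41. ]
 [610.3 -69.2  41. ]] house back@34 [[698.4 -22.3  34. ]
 [697.2 -74.3  34. ]]
mag tri (array([566.3, -16.6,  36.5]), np.float64(4.340758412325404)) (array([565.8, -64.3,  36.6]), np.float64(3.487698260558572))
mag front feet scene@0 [[571.5 -20.    0. ]
 [565.7 -60.7   0. ]]
sq ((519.3570556640625, 107.72746276855469), (100.18660736083984, 99.0897216796875), 71.43375396728516) [[456.4  76. ]
 [550.4  44.5]
 [582.3 139.4]
 [488.3 171. ]]
sq ((519.5003662109375, 109.60061645507812), (101.06015014648438, 103.4276123046875), 72.6539077758789) [[455.1  76.8]
 [553.8  46. ]
 [583.9 142.4]
 [485.2 173.3]]
vial cap (array([633.4,  94. ,  40.5]), np.float64(0.5074821090979449))
weight knob (array([ 612.7, -175.2,   28.7]), np.float64(2.1809449461250208))
petri@14 [[ 496.7 -231.6   14. ]]
```

Measurements agree with the given sizes:
- **Plunger:** about (648, -45). Its triangulated height is 84 against the stated 88.
- **Outlet:** about (566, -41). The dispenser axis yaw is about -2.5°.
- **Expected disc position:** about (503, -38).
- **Square:** centre about (519.5, 108), rotated about 18°, with 100 mm measured outside against the stated 96.

Next I move above the plunger with the fingers shut.

```bash
python3 -m pendant '{"linear":[[0.75,-0.984,0],[0.75,-0.984,0],[0.75,-0.984,0],[0.75,-0.984,0],[0.75,-0.984,0],[0.75,-0.984,0],[0.75,-0.984,0],[0.75,-0.984,0],[0.75,-0.984,0],[0.75,-0.984,0]],"turn":[-0.54,-0.54,-0.54,-0.54,-0.54,-0.54,-0.54,-0.54,-0.54,-0.54]}' -1 20
python3 -m pendant '{"linear":[[0.75,-0.984,0],[0.75,-0.984,0],[0.75,-0.984,0],[0.75,-0.984,0],[0.75,-0.984,0],[0.75,-0.984,0],[0.75,-0.984,0],[0.75,-0.984,0],[0.75,-0.984,0],[0.75,-0.984,0]],"turn":[-0.54,-0.54,-0.54,-0.54,-0.54,-0.54,-0.54,-0.54,-0.54,-0.54]}'
python3 -m pendant '{"linear":[[0.75,-0.984,-0.6],[0.75,-0.984,-0.8],[0,0,-0.8],[0,0,-0.8],[0,0,-0.8],[0,0,-0.4],[0,0,0],[0,0,0]],"turn":[-0.54,-0.54,0,0,0,0,0,0]}'
```

```text
clock: 0.93
position: [423.6, 249.5, 231.0]
tool_rot: [[0.847, 0.531, -0.001], [0.531, -0.847, -0.0], [-0.001, -0.0, -1.0]]
wrist_force: [0.4, 0.8, 0.1]
grip_width: 0.5
clock: 1.77
position: [611.1, 3.6, 230.7]
tool_rot: [[1.0, -0.006, -0.001], [-0.006, -1.0, 0.0], [-0.001, -0.0, -1.0]]
wrist_force: [-0.2, 0.4, 1.6]
grip_width: 0.2
clock: 2.43
position: [647.8, -44.0, 126.0]
tool_rot: [[0.993, -0.116, -0.001], [-0.116, -0.993, 0.0], [-0.001, -0.0, -1.0]]
wrist_force: [0.2, 0.0, 0.1]
grip_width: 0.1
```

```bash
python3 -m pendant '{"linear":[[0,0,-0.3],[0,0,-0.3],[0,0,-0.3],[0,0,-0.2],[0,0,-0.1],[0,0,0],[0,0,0]],"turn":[0,0,0,0,0,0,0]}'
python3 - <<'E'
from h import *
a=snap('scene','s1')['frame'];b=snap('top','t1')['frame']
f=lambda x:cv2.resize(x,(400,400),interpolation=cv2.INTER_CUBIC)
cv2.imwrite('pics/v1.png',np.hstack([f(a[130:250,262:382]),f(b[120:240,270:390])])[:,:,::-1])
E
```

```text
clock: 3.02
position: [648.1, -44.2, 96.2]
tool_rot: [[0.993, -0.116, -0.0], [-0.116, -0.993, 0.0], [-0.0, -0.0, -1.0]]
wrist_force: [-0.1, -0.4, -1.1]
grip_width: -0.7
```

View pics/v1.png

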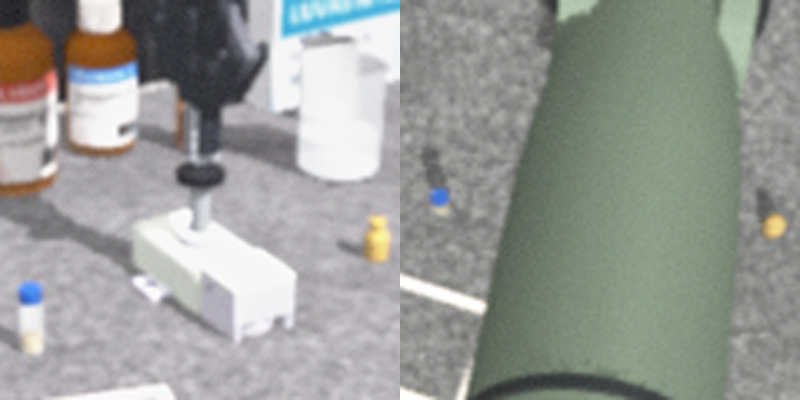

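The shut fingertips, at crop (205,155), sit just above and centred on the plunger head at crop (200,172). I'll lower slowly.

```bash
python3 -m pendant '{"linear":[[0,0,-0.04],[0,0,-0.04],[0,0,-0.04],[0,0,-0.04],[0,0,-0.04],[0,0,-0.04],[0,0,-0.04],[0,0,-0.04],[0,0,-0.04],[0,0,-0.04]],"turn":[0,0,0,0,0,0,0,0,0,0]}'
python3 -m pendant '{"linear":[[0,0,-0.03],[0,0,-0.03],[0,0,-0.03],[0,0,-0.03],[0,0,-0.03],[0,0,-0.03],[0,0,-0.03],[0,0,-0.03],[0,0,-0.03],[0,0,-0.03]],"turn":[0,0,0,0,0,0,0,0,0,0]}'
```

```text
clock: 3.95
position: [648.2, -44.3, 86.8]
tool_rot: [[0.993, -0.116, 0.0], [-0.116, -0.993, -0.0], [0.0, 0.0, -1.0]]
wrist_force: [-2.1, 0.0, 6.9]
grip_width: -0.0
clock: 4.78
position: [648.2, -44.2, 79.7]
tool_rot: [[0.993, -0.116, 0.0], [-0.116, -0.993, -0.0], [0.0, 0.0, -1.0]]
wrist_force: [-2.2, 0.3, 6.1]
grip_width: -0.0
```

```bash
python3 -m pendant '{"linear":[[0,0,-0.03],[0,0,-0.03],[0,0,-0.03],[0,0,-0.03],[0,0,-0.03],[0,0,-0.03],[0,0,-0.03],[0,0,-0.03],[0,0,-0.03],[0,0,-0.03]],"turn":[0,0,0,0,0,0,0,0,0,0]}'
python3 -m pendant '{"linear":[[0,0,-0.03],[0,0,-0.03],[0,0,-0.03],[0,0,-0.03],[0,0,-0.03],[0,0,-0.02],[0,0,0],[0,0,0]],"turn":[0,0,0,0,0,0,0,0]}'
```

```text
clock: 5.62
position: [648.2, -44.2, 72.3]
tool_rot: [[0.993, -0.116, 0.001], [-0.116, -0.993, -0.0], [0.001, 0.0, -1.0]]
wrist_force: [-2.7, -0.0, 6.9]
grip_width: 0.0
clock: 6.28
position: [648.2, -44.2, 68.0]
tool_rot: [[0.993, -0.116, 0.0], [-0.116, -0.993, -0.0], [0.0, 0.0, -1.0]]
wrist_force: [-2.9, 0.6, 6.8]
grip_width: 0.2
```

Travel is now 20 mm. I'll continue in small steps to the firm stop.

```bash
python3 -m pendant '{"linear":[[0,0,-0.03],[0,0,-0.03],[0,0,-0.02],[0,0,0],[0,0,0]],"turn":[0,0,0,0,0]}'
python3 -m pendant '{"linear":[[0,0,-0.02],[0,0,-0.02],[0,0,0],[0,0,0]],"turn":[0,0,0,0]}'
```

```text
clock: 6.7
position: [648.2, -44.2, 66.1]
tool_rot: [[0.993, -0.116, 0.0], [-0.116, -0.993, -0.0], [0.001, 0.0, -1.0]]
wrist_force: [-3.6, 1.1, 7.7]
grip_width: 0.2
clock: 7.03
position: [648.2, -44.2, 66.0]
tool_rot: [[0.993, -0.116, 0.001], [-0.116, -0.993, -0.0], [0.001, 0.0, -1.0]]
wrist_force: [-4.8, 1.1, 12.6]
grip_width: 0.2
```

The firm stop is at 66.0 mm and 12.6 N. Now I release straight up.

```bash
python3 -m pendant '{"linear":[[0,0,0.1],[0,0,0.2],[0,0,0.3],[0,0,0.3],[0,0,0.4],[0,0,0.6],[0,0,0.8],[0,0,0.8],[0,0,0.5],[0,0,0]],"turn":[0,0,0,0,0,0,0,0,0,0]}'
python3 -m pendant '{"linear":[[-0.6,-0.7,0],[-0.8,-0.9,0],[-0.8,-0.9,0],[-0.8,-0.9,0],[-0.8,-0.8,0],[-0.8,-0.8,0],[-0.8,-0.6,0],[-0.4,0,0],[0,0,0],[0,0,0]],"turn":[0,0,0,0,0,0,0,0,0,0]}' -0.5
python3 - <<'E'
from h import *
a=snap('scene','s2')['frame'];b=snap('top','t2')['frame']
f=lambda x:cv2.resize(x,(400,400),interpolation=cv2.INTER_CUBIC)
cv2.imwrite('pics/v2.png',np.hstack([f(a[170:290,262:382]),f(b[140:260,260:380])])[:,:,::-1])
E
```

```text
clock: 7.87
position: [650.3, -44.5, 168.1]
tool_rot: [[0.993, -0.116, 0.006], [-0.116, -0.993, -0.001], [0.006, 0.0, -1.0]]
wrist_force: [0.4, 0.6, 0.5]
grip_width: 0.2
clock: 8.7
position: [503.1, -183.8, 163.9]
tool_rot: [[0.993, -0.116, 0.0], [-0.116, -0.993, 0.001], [0.0, -0.001, -1.0]]
wrist_force: [0.5, -0.1, -0.5]
grip_width: 21.0
```

View pics/v2.png

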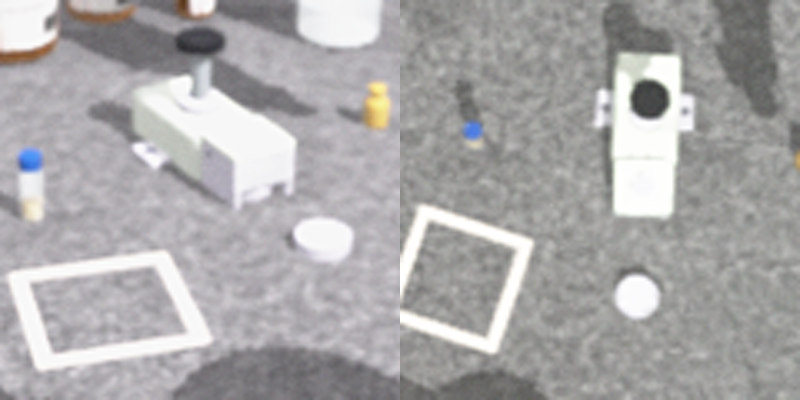

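One disc is out and the plunger is up. The disc is at (324,240) in the left crop and (637,297) in the right crop.

```bash
cat >> h.py <<'E'
def blob(im,u,v,thr=170):
    g=(im['frame'].min(2)>thr).astype(np.uint8);n,l,st,c=cv2.connectedComponentsWithStats(g)
    i=min([i for i in range(1,n) if st[i][4]>60],key=lambda i:np.hypot(*(c[i]-(u,v))));return c[i],st[i]
E
python3 - <<'E'
from h import *
T=load('top0') and load('t2');S=load('s2')
a,sa=blob(T,331,229);b,sb=blob(S,359,241)
print(a,sa,b,sb,plane(T,[a],8),plane(S,[b],6),tri(T,a,S,b))
E
```

```text
[330.58441558 228.62337662] [324 222  14  14 154] [335.86960004 213.28426061] [  181   111   271   192 21227] [[502.69138752 -37.5143734    8.        ]] [[627.13030934 -70.19096941   6.        ]] (array([512.07191348, -14.51445094,  69.62045028]), np.float64(51.14321596389248))
```

Top view on the disc's plane gives (502.7, -37.5), against the predicted (503, -38). The tool's y axis already lies along the line from the disc to the square. With the fingers 21 mm apart they make a cradle, so I go down about 65 mm behind the disc.

```bash
python3 - <<'E'
from h import *
print(tri(load('t2'),(330.6,228.6),load('s2'),(358.9,239.9)))
E
python3 -m pendant '{"linear":[[-0.08,0.8,0],[-0.08,0.8,0],[-0.08,0.8,0],[-0.08,0.86,0],[0,0,-0.6],[0,0,-0.9],[0,0,-0.9],[0,0,-0.9],[0,0,-0.9],[0,0,-0.6]],"turn":[0,0,0,0,0,0,0,0,0,0]}'
python3 -m pendant '{"linear":[[0,0,-0.4],[0,0,-0.4],[0,0,-0.2],[0,0,-0.1],[0,0,0],[0,0,0]],"turn":[0,0,0,0,0,0]}'
```

```text
(array([503.02381674, -37.31655244,   7.6713638 ]), np.float64(0.6944271875879688))
clock: 9.63
position: [495.3, -101.4, 42.0]
tool_rot: [[0.994, -0.114, -0.001], [-0.114, -0.994, 0.001], [-0.001, -0.001, -1.0]]
wrist_force: [-0.9, -0.9, 0.3]
grip_width: 21.0
clock: 10.13
position: [495.8, -102.9, 17.1]
tool_rot: [[0.993, -0.116, 0.001], [-0.116, -0.993, -0.0], [0.001, 0.0, -1.0]]
wrist_force: [-0.3, 0.1, 0.6]
grip_width: 21.7
```

```bash
python3 -m pendant '{"linear":[[0,0,-0.2],[0,0,-0.2],[0,0,-0.1],[0,0,-0.06],[0,0,0],[0,0,0]],"turn":[0,0,0,0,0,0]}'
python3 -m pendant '{"linear":[[0.018,0.16,0],[0.018,0.16,0],[0.018,0.16,0],[0.018,0.16,0],[0.018,0.16,0],[0.018,0.16,0],[0.018,0.16,0],[0.009,0.08,0],[0.009,0.08,0],[0.009,0.08,0]],"turn":[0,0,0,0,0,0,0,0,0,0]}'
```

```text
clock: 10.63
position: [495.0, -102.7, 2.4]
tool_rot: [[0.993, -0.116, -0.0], [-0.116, -0.993, 0.0], [-0.0, -0.0, -1.0]]
wrist_force: [0.3, -0.1, -0.1]
grip_width: 21.3
clock: 11.47
position: [499.0, -68.5, 2.5]
tool_rot: [[0.993, -0.116, -0.0], [-0.116, -0.993, -0.0], [-0.0, 0.0, -1.0]]
wrist_force: [0.3, -0.6, 0.7]
grip_width: 21.3
```

```bash
python3 -m pendant '{"linear":[[0.009,0.08,0],[0.009,0.08,0],[0.009,0.08,0],[0.012,0.1,0],[0.012,0.1,0],[0.012,0.1,0],[0.012,0.1,0],[0.012,0.1,0],[0.012,0.1,0],[0.012,0.1,0]],"turn":[0,0,0,0,0,0,0,0,0,0]}'
python3 - <<'E'
from h import *
a=snap('scene','s3')['frame'];b=snap('top','t3')['frame']
f=lambda x:cv2.resize(x,(400,400),interpolation=cv2.INTER_CUBIC)
cv2.imwrite('pics/v3.png',np.hstack([f(a[170:290,282:402]),f(b[160:280,260:380])])[:,:,::-1])
E
```

```text
clock: 12.3
position: [501.8, -45.0, 2.5]
tool_rot: [[0.993, -0.116, -0.0], [-0.116, -0.993, -0.0], [-0.0, 0.0, -1.0]]
wrist_force: [-0.3, -1.6, -0.0]
grip_width: 21.3
```

View pics/v3.png

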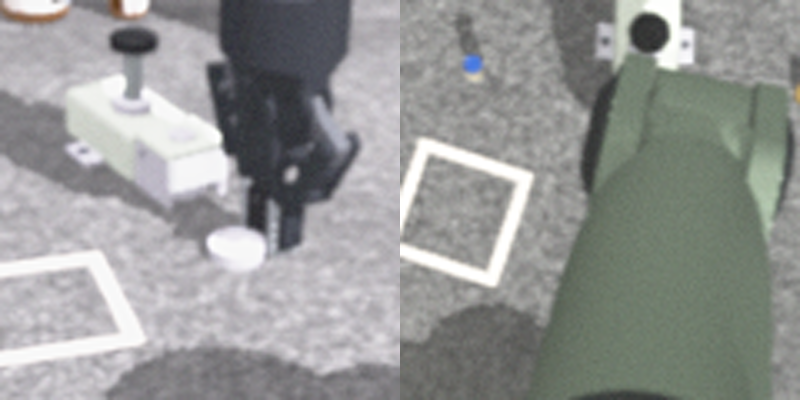

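The fingers cradle the disc squarely; it is at crop (236,246), with its top face at about (352.5,242.5) in the scene image. I continue pushing.

```bash
python3 - <<'E'
from h import *
print(plane(load('s3'),[(352.45,242.6)],9))
E
for i in 1; do python3 -m pendant '{"linear":[[0.018,0.16,0],[0.018,0.16,0],[0.018,0.16,0],[0.018,0.16,0],[0.018,0.16,0],[0.018,0.16,0],[0.018,0.16,0],[0.018,0.16,0],[0.018,0.16,0],[0.018,0.16,0]],"turn":[0,0,0,0,0,0,0,0,0,0]}'; done
python3 -m pendant '{"linear":[[0.018,0.16,0],[0.018,0.16,0],[0.018,0.16,0],[0.018,0.16,0],[0.018,0.16,0],[0.018,0.16,0],[0.018,0.16,0],[0.018,0.16,0],[0.018,0.16,0],[0.018,0.16,0]],"turn":[0,0,0,0,0,0,0,0,0,0]}'
python3 -m pendant '{"linear":[[0.018,0.16,0],[0.018,0.16,0],[0.018,0.16,0],[0.018,0.16,0],[0.018,0.16,0],[0.012,0.1,0],[0.012,0.1,0],[0.009,0.08,0],[0,0,0],[0,0,0]],"turn":[0,0,0,0,0,0,0,0,0,0]}'
python3 - <<'E'
from h import *
a=snap('scene','s4')['frame'];b=snap('top','t4')['frame']
f=lambda x:cv2.resize(x,(400,400),interpolation=cv2.INTER_CUBIC)
cv2.imwrite('pics/v4.png',np.hstack([f(a[190:310,242:362]),f(b[160:280,240:360])])[:,:,::-1])
E
```

```text
[[500.54181234 -17.99976298   9.        ]]
clock: 13.23
position: [506.3, -4.8, 2.5]
tool_rot: [[0.993, -0.116, 0.0], [-0.116, -0.993, 0.0], [0.0, -0.0, -1.0]]
wrist_force: [-0.5, -0.7, -0.4]
grip_width: 21.5
clock: 14.07
position: [510.8, 35.2, 2.5]
tool_rot: [[0.993, -0.116, -0.0], [-0.116, -0.993, -0.0], [-0.0, 0.0, -1.0]]
wrist_force: [-0.0, 0.3, 0.4]
grip_width: 21.3
clock: 14.9
position: [513.8, 61.8, 2.5]
tool_rot: [[0.993, -0.116, -0.0], [-0.116, -0.993, -0.0], [-0.0, 0.0, -1.0]]
wrist_force: [0.5, -0.0, -0.3]
grip_width: 21.5
```

View pics/v4.png

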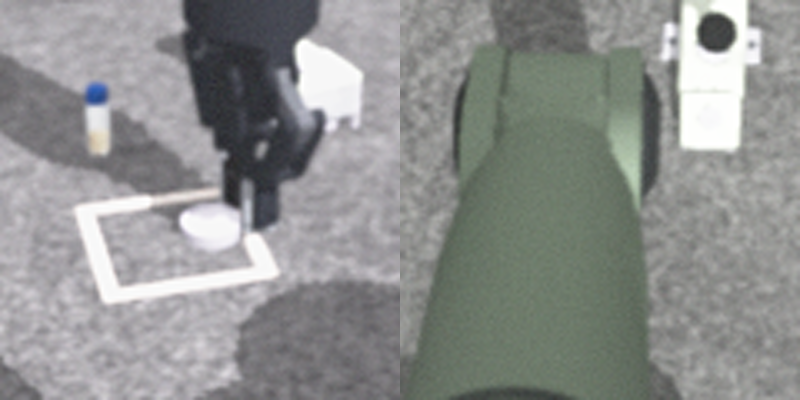

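The disc is just inside the right-hand tape at crop (211,226), and the square's centre is near (178,247). I'll work out what is left.

```bash
python3 - <<'E'
from h import *
S=load('s4');p=(242+211.5/3.3333-.5,190+224.5/3.3333-.5)
print(plane(S,[p],9),proj(S,[[519.5,108.5,0],[519.5,108.5,9]]))
E
```

```text
[[509.47500205  89.98496367   9.        ]] [[293.93249072 261.36570952]
 [293.86191098 257.38682336]]
```

```bash
python3 -m pendant '{"linear":[[0.02,0.1,0],[0.02,0.1,0],[0.02,0.1,0],[0.02,0.1,0],[0.02,0.1,0],[0.02,0.1,0],[0.02,0.1,0],[0.01,0.06,0],[0.01,0.04,0],[0,0,0]],"turn":[0,0,0,0,0,0,0,0,0,0]}'
python3 -m pendant '{"linear":[[0,-0.1,0],[-0.02,-0.2,0],[-0.02,-0.4,0],[-0.02,-0.4,0],[0,0,0.3],[0,0,0.6],[0,0,0.9],[0,0,0.9],[0,0,0.9],[0,0,0.9]],"turn":[0,0,0,0,0,0,0,0,0,0]}'
python3 -m pendant '{"linear":[[0,-0.8,0.6],[0,-1,0.3],[0,-1,0],[0,-1,0],[0,-1,0],[0,-1,0],[0,-1,0],[0,-1,0],[0,-0.6,0],[0,0,0]],"turn":[0,0,0,0,0,0,0,0,0,0]}'
python3 - <<'E'
from h import *
A=snap('scene','s5');B=snap('top','t5');a=A['frame'];b=B['frame']
f=lambda x:cv2.resize(x,(400,400),interpolation=cv2.INTER_CUBIC)
cv2.imwrite('pics/v5.png',np.hstack([f(a[170:300,240:370]),f(b[140:260,245:365])])[:,:,::-1])
c,st=blob(B,277,222,170)
g=(b.min(2)>170).astype(np.uint8);n,l,s,cc=cv2.connectedComponentsWithStats(g)
for i in range(1,n):
    if s[i][4]>60 and 250<cc[i][0]<420 and 140<cc[i][1]<260: print(s[i],cc[i],plane(B,[cc[i]],8))
E
```

```text
clock: 15.83
position: [517.9, 82.0, 2.5]
tool_rot: [[0.993, -0.115, 0.0], [-0.115, -0.993, 0.0], [0.0, -0.0, -1.0]]
wrist_force: [-1.4, 0.4, 0.1]
grip_width: 21.2
clock: 16.67
position: [516.1, 53.8, 116.6]
tool_rot: [[0.993, -0.117, 0.0], [-0.117, -0.993, 0.0], [0.0, -0.0, -1.0]]
wrist_force: [0.9, -0.6, -0.5]
grip_width: 21.7
clock: 17.5
position: [516.4, -159.2, 138.2]
tool_rot: [[0.993, -0.12, 0.001], [-0.12, -0.993, -0.001], [0.001, 0.001, -1.0]]
wrist_force: [0.3, 0.0, 0.3]
grip_width: 21.4
[317 156  32  50 958] [333.19206681 180.49895616] [[634.98659413 -46.12107816   8.        ]]
[396 182  12  10  62] [401.22580645 188.25806452] [[ 612.90346141 -232.90045846    8.        ]]
[254 201  47  45 672] [277.13690476 223.26041667] [[517.82332412 106.54639771   8.        ]]
[271 217  14  14 152] [277.51973684 223.33552632] [[517.61564097 105.51168018   8.        ]]
```

View pics/v5.png

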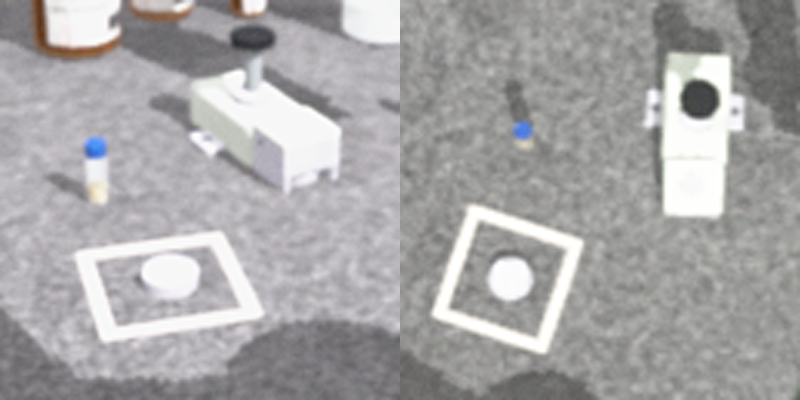

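The disc lies in the middle of the square: (510,278) in the right crop and (170,275) in the left. The plunger is up. I'll check the bystanders numerically, then hand in.

```bash
python3 - <<'E'
from h import *
def c(im,f,b):
    m=f(cv2.cvtColor(im['frame'],cv2.COLOR_RGB2HSV).astype(int));y,x=np.mgrid[:400,:640];m&=(x>b[0])&(x<b[2])&(y>b[1])&(y<b[3]);return np.round([x[m].mean(),y[m].mean(),m.sum()],1) if m.any() else None
blue=lambda h:(abs(h[...,0]-110)<14)&(h[...,1]>130);yel=lambda h:(abs(h[...,0]-20)<8)&(h[...,1]>110)
for t in('s','t'):
    for im in(load('scene0' if t=='s' else 'top0'),load(t+'5')):
        print(t,'vial',c(im,blue,(255,165,300,240)),'weight',c(im,yel,(360,175,395,215)))
a,b=load('scene0')['frame'],load('s5')['frame']
print('petri mean diff',np.abs(a[208:228,410:444].astype(int)-b[208:228,410:444]).mean(), 'bg',np.abs(a[235:250,340:370].astype(int)-b[235:250,340:370]).mean())
E
```

```text
s vial [270.5 217.5  32. ] weight [374.2 202.5  48. ]
s vial [270.6 217.7  29. ] weight [373.9 203.3  35. ]
t vial [281.6 178.6  15. ] weight [380.3 187.5   6. ]
t vial [281.5 178.5  14. ] weight [380.3 187.9   7. ]
petri mean diff 79.30735294117648 bg 18.56222222222222
```

```bash
python3 - <<'E'
from h import *
for k in('scene0','s4'),('top0','t4'):
    a,b=[load(x)['frame'].astype(int) for x in k]
    u,v=(426,218) if k[0][0]=='s' else (402,230)
    for dx in(0,60): 
        s=np.s_[v-14:v+14,u-18+dx:u+18+dx];print(k,dx,np.abs(a[s]-b[s]).mean())
print(bot.finish_job())
E
```

```text
('scene0', 's4') 0 10.700066137566138
('scene0', 's4') 60 20.41931216931217
('top0', 't4') 0 3.068452380952381
('top0', 't4') 60 3.4001322751322753
the job is handed in; nothing more can be done
None
```

The job is handed in: one disc was dispensed and now lies flat in the middle of the taped square. It took about 18 s of the 54 s allowed, and `finish_job` reports no verdict.

- **Press:** I pressed the plunger once, slowly, with the fingers shut, down to its firm stop (66.0 mm, 12.6 N), then lifted straight off. It sprang back up, and the pictures show only one disc out.
- **Push:** I slid the disc to the square with the two fingertips held 21 mm apart as a cradle, never pinching or lifting it. Wrist force readings during the push were under 2 N.
- **Last check of the disc:** the top view puts its centre at about (517.6, 105.5). The square's centre measured (519.4, 108), so it is about 3 mm off with about 23 mm to spare on each side.
- **Bystanders:** the vial and weight stayed within 1 px of where they started.
- **Petri dish:** in the final scene picture its patch differed from the first picture, probably because the gripper was in front of it. Pictures taken near the end of the push showed it unchanged, and after that the tool only passed at about 138 mm height.
- **Disagreements:** measured heights came out low (plunger 84 against 88, magazine 36.5 against 41), and the square measured about 100 mm outside against 96. The contact force confirmed the 88 and 66 mm plunger heights.

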